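# Lock the lid on the centrifuge rotor

## Task

Put the lid on the loaded centrifuge rotor and lock it: set it over the centre post, turn it slowly by its knob under light pressure until you feel it drop over the hidden pins, then press it down against the sprung seal and turn it clockwise to the stop, so that it sits in its end notch, locked and level, when you let go. Never force it: if it does not sink easily it is not over the pins yet; and leave the rack, the beaker and the dropper bottle where they stand.

Things in the scene. Friction and masses are not known exactly. Their poses are not given: they have to be found in the camera images.
- lid: The loose rotor lid: domed aluminium disc 128 mm across, 24 mm high, 0.24 to 0.36 kg, with a low 42 mm hub on top (up to 28 mm) and a fluted round black knob. Origin: centre of the underside of its rim, z up along the knob's axis. Starts flat on the bench, knob up. It is round: neither its look nor its x axis tells how its hidden slots lie to the pins.
- lid_knob (a point): Centre of the top of the lid's knob, 60 mm above the lid's origin. The knob is 34 mm across and reaches from 28 to 60 mm above the lid's origin.
- lid_bore (a point): Centre of the top of the bayonet flange hidden under the lid: 4 mm thick, underside level with the rim. 21 mm bore, three entry slots 120 degrees apart, 9.6 mm wide (5 to 9 degrees of play either way). From a slot it turns 55 degrees clockwise (from above) below the pins, past a lip that ends at 48 degrees, to an end notch 1.5 mm deep with a stop. The other way it is stopped after 15 degrees.
- rotor: Aluminium rotor, 148 mm across, rim 76.5 mm high, ten capped tubes in it, on a dark fixed stand 170 mm across. Origin: on the axis at bench level, z up; it does not show the pins' bearing. The rotor stays put up to a torque of 0.28 Nm, then gives way and turns along. Lid's origin above this: 89 mm riding on the pins, 84.5 to 86 mm dropped into the slots, resting on the seal, 81.5 mm locked.
- post_tip (a point): Centre of the cone tip of the rotor's steel centre post, 96 mm above the bench; the post is 18.6 mm thick below 92.5 mm, its tip 11 mm.
- pins (a point): On the rotor's axis at the level of the post's three round cross pins, 86.5 mm above the bench: 5 mm thick, 120 degrees apart, reaching 17.5 mm from the axis. Their bearing differs every time and this point's axes do not show it. They carry the lid until its slots are found; turning it on them under 5 N takes about 0.04 Nm. A pin half caught on a slot's edge comes free when the lid is turned back a little.
- seal_top (a point): On the rotor's axis, level with the top of the greased black rubber seal ring (123 mm across) on springs, 86 mm above the bench. It pushes the lid up with 2.5 N plus 1 N per mm. To turn under the pins the lid's origin must be pressed below 80 mm: some 8 N on the lid takes it to about 77.5 mm; its rim grounds at 76.5 mm. More than 50 N between lid and rotor is forcing it.
- seat (a point): Where the lid's origin must end: on the rotor's axis, 81.5 mm above the bench.
- rack: Bystander: wooden test-tube rack with six corked tubes, 260 mm long (its y), 70 mm wide, 161 mm high. Origin: centre of its underside.
- beaker: Bystander: empty glass beaker, 72 mm across, 95 mm high. Origin: centre of its underside.
- dropper: Bystander: small black dropper bottle with a white cap, 27 mm across, 78 mm high. Origin: centre of its underside.
Mind the look-alikes: they are no part of the job. Leave any blue look-alike of the lid alone.

How it is judged:
By the outcome, as a careful person would: the job done as asked, in the order asked, and still so for the second after the job is handed in, with the robot touching nothing.
It also fails if it takes over 72 s, if anything falls off the work surface, if the arm or the gripper's body presses on something with over 40 N, if the wrist force passes 120 N, or if a joint passes its speed limit or range.

## Robot

A 6-joint arm with a two-finger parallel gripper is mounted at the origin on the work surface. World frame = base frame: x ahead of the robot, y to its left, z up, the work surface at z = 0. Lengths are in mm, angles in rad, forces in N, time in s.
With the tool pointing down it reaches from about 350 to 975 mm from the base axis. Payload 7.1 kg.
Tool frame: the origin (TCP) lies on the front face of the gripper's body, between the roots of the fingers; the fingertips stand 80 mm ahead of it and the grasp point (between the pads) lies 61 mm ahead of it (env.tips_ahead is the distance from the TCP to the fingertips, in mm); z points along the fingers, y is the direction in which the jaws open and shut (so a half turn about z gives the same grasp; the last joint's range is limited). The gripper opens to 88 mm and grips with 3 to 60 N. Pads are 20 mm wide; open, the fingers measure 115 mm over their backs; the gripper's body (75 mm by 178 mm) begins 61 mm behind the grasp point.
Start: joints at [1.15, 0.423, 1.63, -0, 1.089, -0.019], TCP at [244.39, 575.221, 302.675] pointing down, gripper open.
Joint ranges: [-3, 3], [-0.9, 2.11], [0.09, 2.58], [-1.31, 4.45], [0.11, 2.69], [-2.54, 2.54]. Speed limits (rad/s): [2.39, 2.39, 3.01, 3.14, 3.14, 3.14].

## Interface

Orientations are given as a unit quaternion [x, y, z, w].
In Python, from station import env, set_gripper, viewer, workorder gives the robot as it stands. Calls block until the motion is done:
- env.reach(position, orientation): joint-space move of the TCP to a pose.
- env.move_l(position, rot=None, rate=150, f_stop=None): straight line of the TCP; rot=None keeps the orientation; rate is the mean speed in mm/s. With f_stop (N) it stops when the force on the tool has changed by that much, and returns True; else False.
- env.move_joints(angles): joint-space move.
- set_gripper(opening): finger opening in mm; the grip force is fixed at half the most; returns when the fingers have stopped.
- env.hold(seconds).
- env.ik(position, orientation): joint angles nearest the present ones, or None.
- env.read_state(): the state.
- viewer.camera(name): name is "side" or "top" or "wrist"; returns the picture (480x640x3 uint8, blue, green, red); there is no depth.
- viewer.camera_params(name): a dict with "fx", "fy", "cx", "cy" (pixels), "dist" ([k1, k2, p1, p2, k3] as OpenCV has them; the pictures are not rectified), "pose" (4x4, takes a point from camera to world coordinates); the wrist camera has in their place "tool_from_camera" (4x4, takes a point from camera to tool coordinates, whose origin is the TCP and whose axes are the flange's). Camera axes: x right, y up, looking along -z (the intrinsics and any distortion apply to the point x, -y, -z); pixel columns grow to the right and rows downward; lengths in mm; the calibration is good to about 2 mm. A picture is of the moment at which its call begins: read the wrist's pose just before it. camera_params takes no time and is no camera call.
A pose or a line that the arm cannot do raises env.IKError and nothing moves.
- workorder.sign_off(): hands the job in, once; it reports no verdict.
The state is a dict: "time_s": time; "qpos": joint angles; "dq": joint speeds; "tau": joint torques, N m; "tool_pos": TCP position; "orientation": TCP orientation; "force": force on the tool from outside, world axes, zero at the start; "wrist_torque": the same for the moment, N m; "width": finger opening in mm.
Only numpy, scipy, OpenCV 4.12 (cv2) and the standard library are available. Lean on these libraries where they do the work, as an engineer would, in place of code of your own. Each camera call takes 0.05 s, during which the arm holds its last target.

## Working session

There is one attempt and no reset: what is moved stays moved. The work goes in short steps, each a Python script; the robot and the scene stay as the last script left them, time stands still between calls to the robot, and variables do not carry over. Pictures are saved under pics/ and viewed, and the job is handed in when it is done.

```bash
ls; mkdir -p pics
cat > h.py <<'E'
import numpy as np, cv2
from station import env, set_gripper, viewer, workorder
def st(): return env.read_state()
E
python3 - <<'E'
from h import *
for n in ("side","top","wrist"):
    s=st(); im=viewer.camera(n); cv2.imwrite(f"pics/{n}0.png",im)
    p=viewer.camera_params(n); print(n,{k:np.round(v,3).tolist() for k,v in p.items()})
s=st();print(s)
E
```

```text
pics
side {'fx': 484.097, 'fy': 484.097, 'cx': 325.763, 'cy': 241.075, 'dist': [-0.001, 0.0, 0.0, 0.0, 0.0], 'pose': [[0.737, 0.437, -0.515, -111.639], [-0.676, 0.463, -0.574, -710.922], [-0.012, 0.771, 0.637, 878.115], [0.0, 0.0, 0.0, 1.0]]}
top {'fx': 508.412, 'fy': 508.412, 'cx': 319.497, 'cy': 231.248, 'dist': [-0.091, 0.0, 0.0, 0.0, 0.0], 'pose': [[-0.023, 0.997, -0.077, 458.151], [-1.0, -0.024, -0.018, -8.001], [-0.02, 0.076, 0.997, 1443.953], [0.0, 0.0, 0.0, 1.0]]}
wrist {'fx': 432.505, 'fy': 432.505, 'cx': 314.276, 'cy': 235.487, 'dist': [-0.069, 0.0, 0.0, 0.0, 0.0], 'tool_from_camera': [[0.001, 0.959, 0.283, 77.384], [1.0, -0.001, -0.001, -0.552], [-0.001, 0.283, -0.959, -82.405], [0.0, 0.0, 0.0, 1.0]]}
{'time_s': 0.15, 'qpos': array([ 1.15001502e+00,  4.23661903e-01,  1.63046981e+00,  1.12155922e-05,
        1.08858171e+00, -1.90220570e-02]), 'dq': array([ 2.93391453e-04, -2.81012113e-03, -2.63966205e-03,  3.20830504e-04,
        8.82724795e-05, -1.17725907e-03]), 'tau': array([-2.44599241e-04, -5.44976771e+01, -2.73915929e+01,  6.44584978e-02,
        2.04568030e-02, -6.01514853e-05]), 'tool_pos': array([244.25697593, 574.95187614, 302.09987828]), 'orientation': array([ 1.99533866e-01,  9.79890771e-01, -5.45806743e-04, -1.27086085e-04]), 'force': array([0.50290109, 0.4960884 , 0.00334955]), 'wrist_torque': array([ 0.02502382,  0.02972908, -0.0629288 ]), 'width': 87.84175714390805}
```

View pics/top0.png

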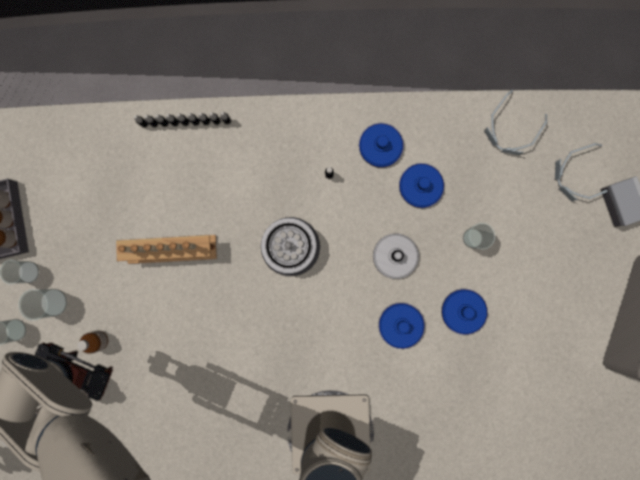

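View pics/side0.png

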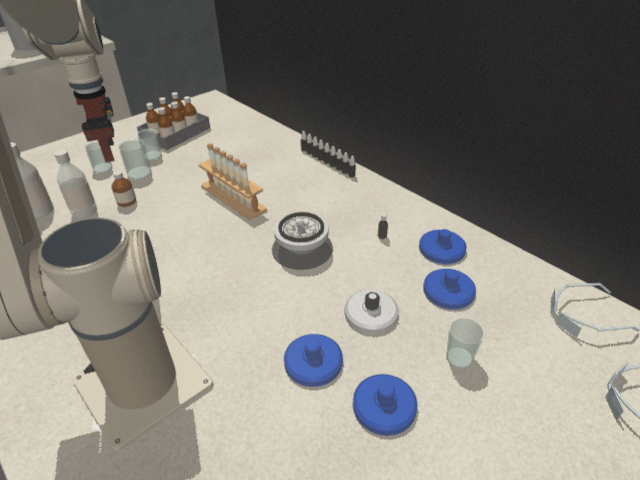

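View pics/wrist0.png

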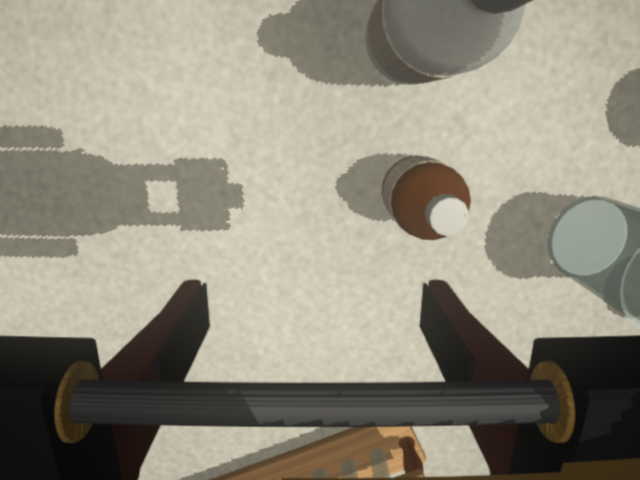

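Top picture candidates for the lid:
- Silver disc with a black knob at (397,256).
- Blue discs at (381,145), (422,185), (402,325) and (465,311).

The description (aluminium disc, black knob) picks the silver one. The rotor is at (290,246), the beaker at (478,237), the dropper at (329,173) and the rack at (167,249). Next I'll check the choice in a crop and localize it.

```bash
cat >> h.py <<'E'
from scipy.spatial.transform import Rotation as R
def campose(n,s=None):
    p=viewer.camera_params(n)
    if n!="wrist": return p,np.array(p["pose"])
    T=np.eye(4);T[:3,:3]=R.from_quat(s["orientation"]).as_matrix();T[:3,3]=s["tool_pos"]
    return p,T@np.array(p["tool_from_camera"])
def ray(n,uv,s=None):
    p,T=campose(n,s)
    K=np.array([[p["fx"],0,p["cx"]],[0,p["fy"],p["cy"]],[0,0,1]])
    q=cv2.undistortPoints(np.array([[uv]],float),K,np.array(p["dist"]))[0,0]
    d=T[:3,:3]@np.array([q[0],-q[1],-1.]);return T[:3,3],d
def px2w(n,uv,z,s=None):
    o,d=ray(n,uv,s);return o+d*(z-o[2])/d[2]
def w2px(n,X,s=None):
    p,T=campose(n,s)
    K=np.array([[p["fx"],0,p["cx"]],[0,p["fy"],p["cy"]],[0,0,1]])
    c=T[:3,:3].T@(np.atleast_2d(X)-T[:3,3]).T
    return cv2.projectPoints(np.ascontiguousarray((c*np.array([[1],[-1],[-1]])).T),np.zeros(3),np.zeros(3),K,np.array(p["dist"]))[0][:,0]
E
python3 - <<'E'
from h import *
im=cv2.imread("pics/top0.png"); c=im[130:350,230:510]; cv2.imwrite("pics/topc.png",cv2.resize(c,None,fx=2.7,fy=2.7,interpolation=cv2.INTER_CUBIC))
im=cv2.imread("pics/side0.png"); c=im[190:350,250:500]; cv2.imwrite("pics/sidec.png",cv2.resize(c,None,fx=3,fy=3,interpolation=cv2.INTER_CUBIC))
print("lid",px2w("top",(398,255),60),"lidrim",px2w("top",(396.5,256),12),"rotor rim",px2w("top",(290,246),76),"post",px2w("top",(291,245),96))
print("sidelid",px2w("side",(372,295),60))
for n,uv,z in (("beaker",(478,237),50),("dropper",(329,173),78),("rack",(167,249),100)): print(n,px2w("top",uv,z))
E
```

```text
lid [ 494.50264504 -195.23599919   60.        ] lidrim [ 493.05611622 -197.41279443   12.        ] rotor rim [525.1976282   96.89808684  76.        ] post [526.81523337  92.65295397  96.        ]
sidelid [ 495.63078599 -193.87012777   60.        ]
beaker [ 538.74798689 -419.48451982   50.        ]
dropper [721.32003607 -13.03872213  78.        ]
rack [523.43992089 426.18579736 100.        ]
```

View pics/topc.png

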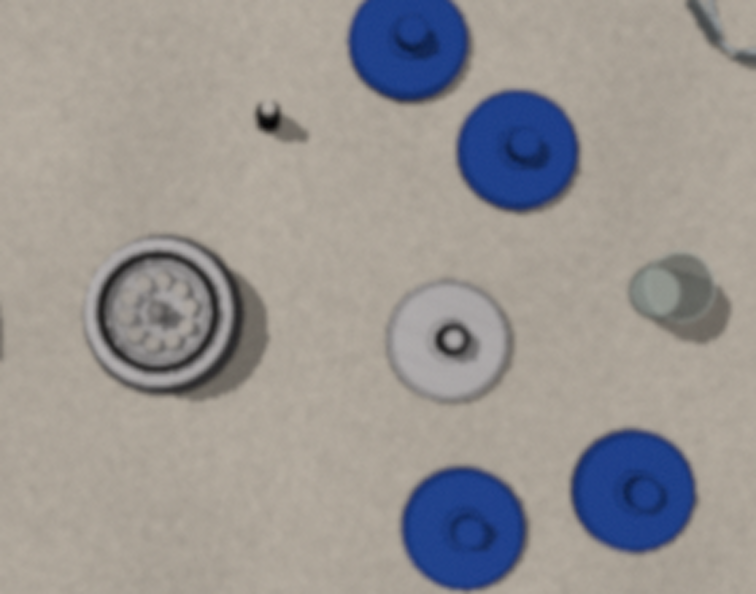

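View pics/sidec.png

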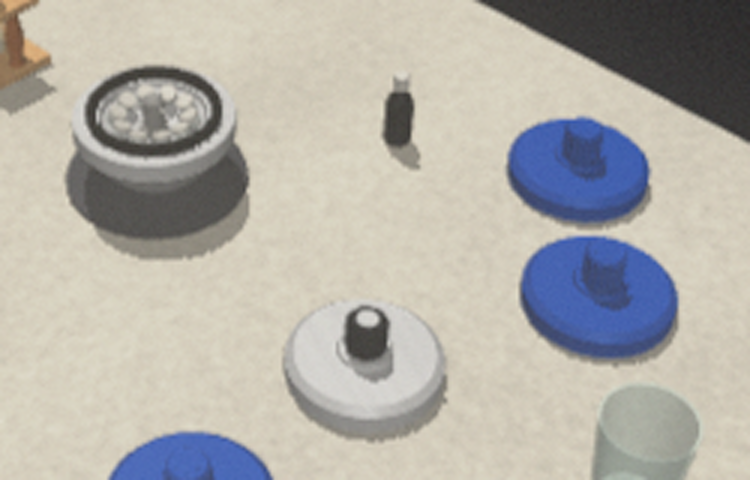

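The crop confirms the silver disc with the black fluted knob. The other discs are all blue. Next I'll look at the rotor and lid up close with the wrist camera.

View pics/w_rot.png

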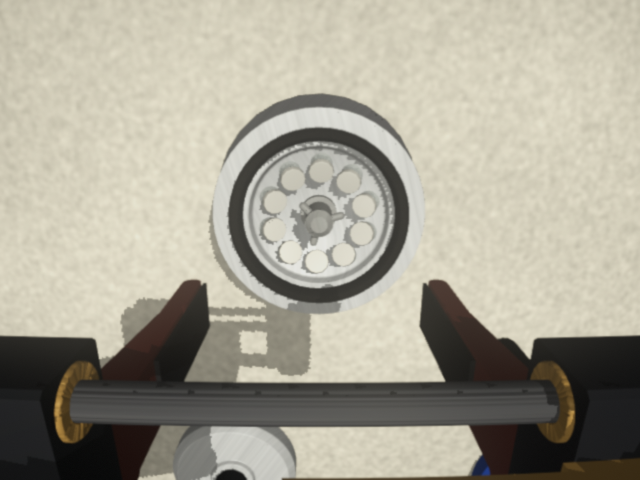

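View pics/w_lid.png

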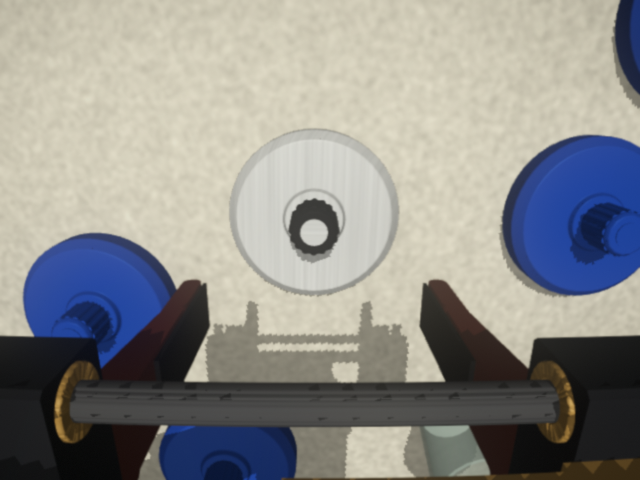

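The rotor picture shows the post tip near (319,222) and the seal ring centred at (319,214), with the pins faintly visible. The lid picture shows the light knob cap at (314,233) and the rim centred at (314,211). I'll fit both positions.

Run:
```python
from h import *
import pickle
im=cv2.imread("pics/w_rot.png"); s=pickle.load(open("pics/w_rot.pkl","rb"))
g=cv2.cvtColor(im,cv2.COLOR_BGR2GRAY)
# seal dark ring ellipse
m=((g<60)).astype(np.uint8); m[:115]=0;m[303:]=0;m[:,:222]=0;m[:,415:]=0
cs,_=cv2.findContours(m,cv2.RETR_EXTERNAL,cv2.CHAIN_APPROX_NONE)
c=max(cs,key=cv2.contourArea); e=cv2.fitEllipse(c); print("seal",e,px2w("wrist",e[0],86,s))
print("post",px2w("wrist",(319,222),96,s))
iml=cv2.imread("pics/w_lid.png"); sl=pickle.load(open("pics/w_lid.pkl","rb"))
gl=cv2.cvtColor(iml,cv2.COLOR_BGR2GRAY)
m=(gl>130).astype(np.uint8); m[:210]=0;m[255:]=0;m[:,:295]=0;m[:,335:]=0
n,lab,sta,cen=cv2.connectedComponentsWithStats(m); i=lab[233,314]; print("knobtop",cen[i],sta[i],px2w("wrist",cen[i],60,sl))
print("rimguess",px2w("wrist",(314,211),5,sl))
t=np.linspace(0,2*np.pi,100)
def circ(img,s,c,r,z,col):
    X=np.c_[c[0]+r*np.cos(t),c[1]+r*np.sin(t),0*t+z]; cv2.polylines(img,[np.round(w2px("wrist",X,s)*8).astype(int)],True,col,1,cv2.LINE_AA,3)
c=px2w("wrist",e[0],86,s); a=im.copy()
circ(a,s,c,61.5,86,(0,255,0)); circ(a,s,c,74,76.5,(0,0,255)); circ(a,s,c,5.5,96,(255,0,0))
circ(a,s,c,9.3,92.5,(255,255,0))
cv2.imwrite("pics/ov_rot.png",cv2.resize(a[80:320,200:440],None,fx=2.5,fy=2.5,interpolation=cv2.INTER_CUBIC))
cv2.imwrite("pics/post.png",cv2.resize(im[180:260,270:370],None,fx=7,fy=7,interpolation=cv2.INTER_CUBIC))
c=px2w("wrist",cen[i],60,sl); a=iml.copy(); circ(a,sl,c,64,0,(0,255,0)); circ(a,sl,c,64,8,(0,255,0)); circ(a,sl,c,17,60,(0,0,255)); circ(a,sl,c,21,28,(255,0,0))
cv2.imwrite("pics/ov_lid.png",cv2.resize(a[110:310,210:420],None,fx=2.8,fy=2.8,interpolation=cv2.INTER_CUBIC))
```

```text
seal ((319.0086364746094, 214.65724182128906), (156.01136779785156, 164.7146453857422), 24.269519805908203) [527.72713074 105.17035819  86.        ]
post [528.06632819 102.71306804  96.        ]
knobtop [313.55160745 232.21489002] [300 219  28  27 591] [ 494.09287326 -195.50705777   60.        ]
rimguess [ 494.91566814 -194.24259733    5.        ]
```

View pics/ov_rot.png

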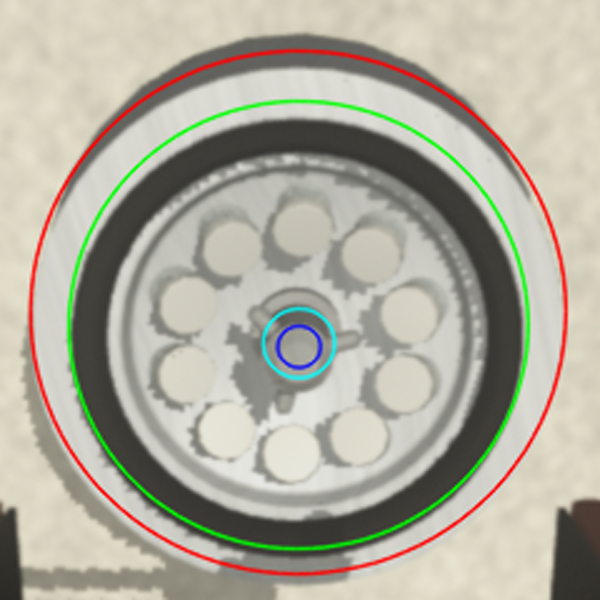

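View pics/ov_lid.png

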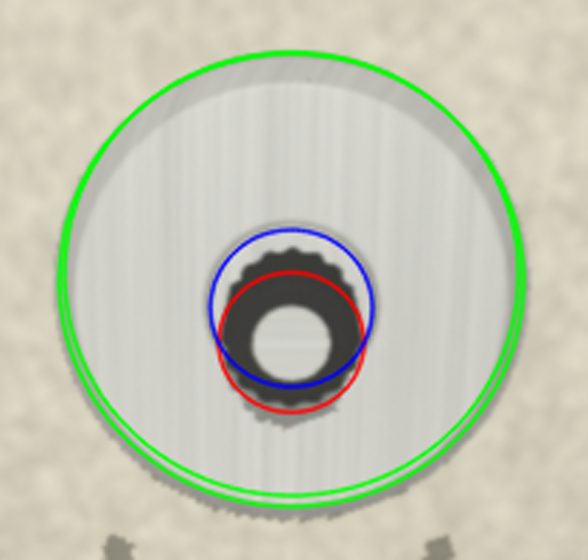

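View pics/post.png

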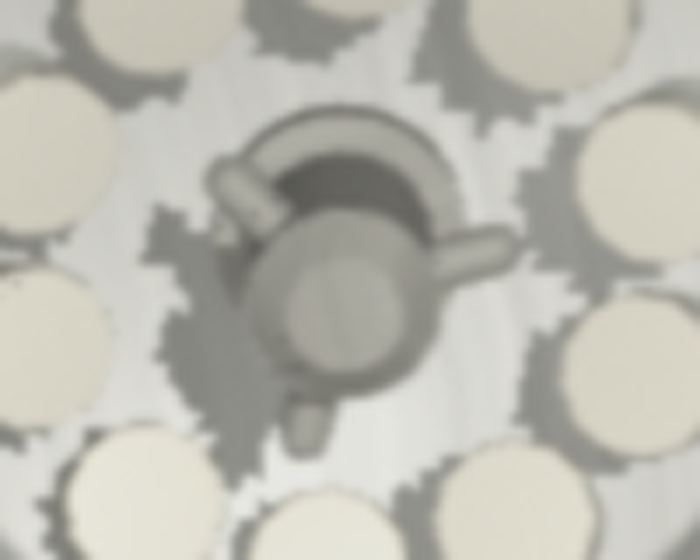

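The seal overlay is short at the top, and the wrist and top-camera centres differ by several mm. I'll fit both properly in all views.

Run:
```python
from h import *
import pickle
s=pickle.load(open("pics/w_rot.pkl","rb"))
t=np.linspace(0,2*np.pi,100)
def circ(img,n,s,c,r,z,col,sc,off):
    X=np.c_[c[0]+r*np.cos(t),c[1]+r*np.sin(t),0*t+z]; q=(w2px(n,X,s)-off+.5)*sc-.5
    cv2.polylines(img,[np.round(q*8).astype(int)],True,col,1,cv2.LINE_AA,3)
rows=[]
for n,f,off,wh,sc in (("top","pics/top0.png",(250,205),(80,80),6),("side","pics/side0.png",(262,200),(80,80),6),("wrist","pics/w_rot.png",(200,80),(240,240),2)):
    im=cv2.imread(f)[off[1]:off[1]+wh[1],off[0]:off[0]+wh[0]]
    im=cv2.resize(im,None,fx=sc,fy=sc,interpolation=cv2.INTER_CUBIC)[:480,:480]
    for c,col in (((527,95),(0,255,0)),((528,103),(0,0,255))):
        for r,z in ((74,76.5),(61.5,86),(5.5,96)): circ(im,n,s,c,r,z,col,sc,np.array(off))
    rows.append(im)
cv2.imwrite("pics/cmp1.png",np.hstack(rows[:2])[:, :800]); cv2.imwrite("pics/cmp2.png",rows[2]); cv2.imwrite("pics/cmpside.png",rows[1]);cv2.imwrite("pics/cmptop.png",rows[0])
```

```text
(no output)
```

View pics/cmptop.png

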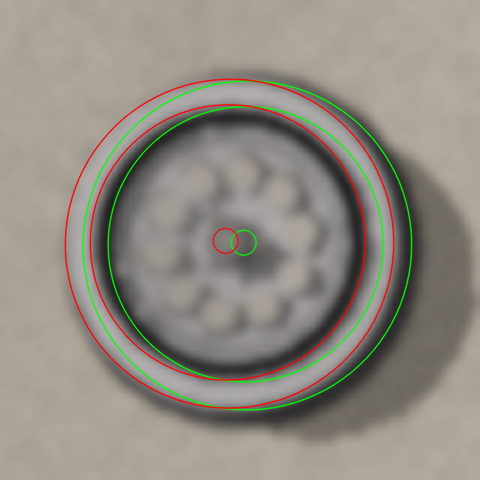

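View pics/cmpside.png

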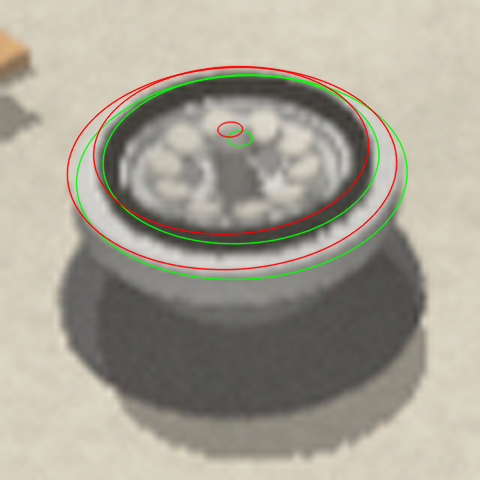

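View pics/cmp2.png

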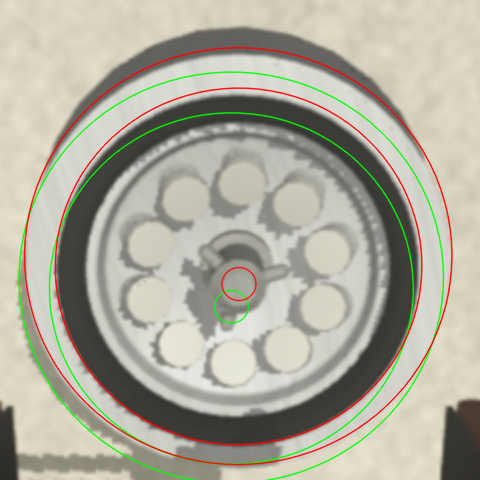

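Rough agreement: the rotor is at about (527.5, 99–103), and the views differ by about 3 mm. Two opposed wrist views of each object will cancel the camera offset.

Run:
```python
from h import *
import pickle
for nm,xy,z,sg in (("lidA",(494,-195.5),250,1),("lidB",(494,-195.5),250,-1),("rotB",(527.5,101.5),285,-1),("rotA",(527.5,101.5),285,1)):
    q1=np.arctan2(xy[1],xy[0]); env.reach([*xy,z],down(q1+np.pi/2+sg*np.pi/2)); env.hold(0.25)
    s=st(); im=viewer.camera("wrist"); cv2.imwrite(f"pics/w_{nm}.png",im)
    pickle.dump(s,open(f"pics/w_{nm}.pkl","wb"))
    print(nm,s["time_s"],s["qpos"].round(3),s["tool_pos"].round(2))
a=[cv2.imread(f"pics/w_{n}.png")[130:330,200:430] for n in ("rotA","rotB")]
cv2.imwrite("pics/rotAB.png",cv2.resize(np.hstack(a),None,fx=1.7,fy=1.7,interpolation=cv2.INTER_CUBIC))
a=[cv2.imread(f"pics/w_{n}.png")[100:320,200:430] for n in ("lidA","lidB")]
cv2.imwrite("pics/lidAB.png",cv2.resize(np.hstack(a),None,fx=1.7,fy=1.7,interpolation=cv2.INTER_CUBIC))
```

```text
lidA 5.4417 [-0.399  0.358  1.878  0.     0.906 -1.593] [ 494.   -195.48  250.  ]
lidB 8.3917 [-0.399  0.358  1.878 -0.     0.906  1.548] [ 493.99 -195.5   250.01]
rotB 9.8417 [ 0.166  0.318  1.839 -0.     0.985  1.549] [527.61 100.5  284.87]
rotA 12.7917 [ 0.168  0.318  1.839  0.     0.985 -1.593] [527.5  101.5  284.99]
```

View pics/rotAB.png

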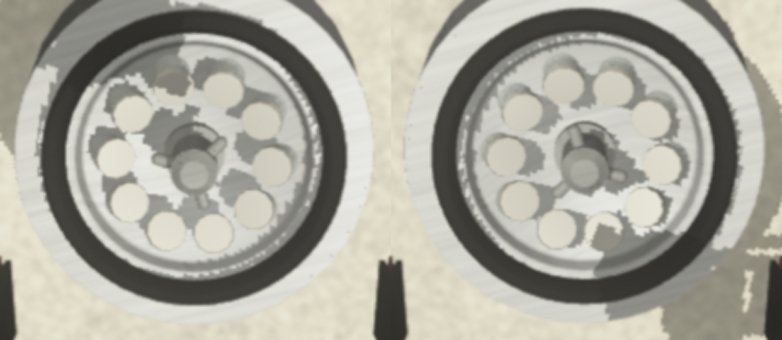

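View pics/lidAB.png

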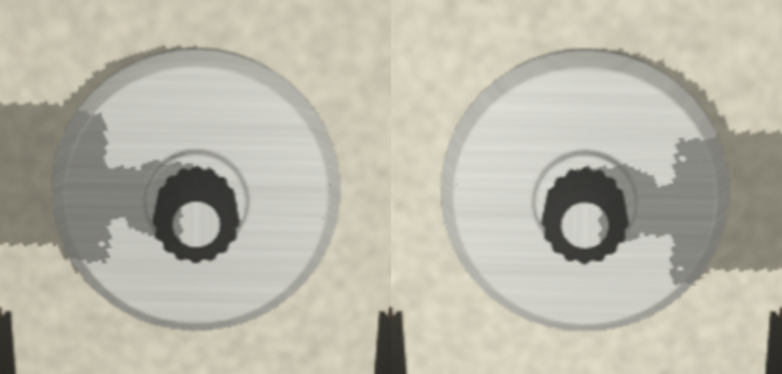

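Run:
```python
from h import *
import pickle
from scipy.optimize import least_squares
L=lambda n:pickle.load(open(f"pics/w_{n}.pkl","rb"))
for n,uv,z in (("rotA",(314.1,232.9),96),("rotB",(313.5,228.2),96),("rot",(319,222),96),("lidA",(314.7,231.8),60),("lidB",(313.5,232.4),60)):
    print(n,px2w("wrist",uv,z,L(n)).round(2))
# seal inner/outer edges by radial scan
for n in ("rot","rotA","rotB"):
    s=L(n); g=cv2.GaussianBlur(cv2.cvtColor(cv2.imread(f"pics/w_{n}.png"),cv2.COLOR_BGR2GRAY),(3,3),0).astype(float)
    c0=w2px("wrist",[527.5,101.5,86],s)[0]
    P=[]
    for a in np.linspace(0,2*np.pi,180,endpoint=False):
        r=np.arange(74,108,.25); u=c0[0]+r*np.cos(a); v=c0[1]+r*np.sin(a)
        p=cv2.remap(g.astype(np.float32),u.astype(np.float32)[None],v.astype(np.float32)[None],1)[0]
        k=np.argmin(p)
        d=np.diff(p[k:k+80]); 
        if p[k]<80 and len(d)>5 and d.max()>4: j=k+np.argmax(d); P.append((u[j],v[j]))
    P=np.array(P)
    for zz in (86,):
        W=np.array([px2w("wrist",p,zz,s)[:2] for p in P])
        f=least_squares(lambda x:np.hypot(W[:,0]-x[0],W[:,1]-x[1])-x[2],[527,101,61],loss="soft_l1",f_scale=.5)
        print(n,len(P),f.x.round(2),np.median(abs(f.fun)).round(2))
for n in ("lidA","lidB","lid"):
    s=L(n); g=cv2.cvtColor(cv2.imread(f"pics/w_{n}.png"),cv2.COLOR_BGR2GRAY)
    m=(g<75).astype(np.uint8); m[:170]=0;m[275:]=0;m[:,:270]=0;m[:,360:]=0
    # cap inside
    k=(g>110).astype(np.uint8); 
    cs,_=cv2.findContours(m,cv2.RETR_CCOMP,cv2.CHAIN_APPROX_NONE); 
    for c in cs:
        if 300<cv2.contourArea(c)<1200: e=cv2.fitEllipse(c); print(n,e,px2w("wrist",e[0],60,s).round(2))
```

```text
rotA [528.23 101.3   96.  ]
rotB [529.93 101.67  96.  ]
rot [527.57 102.75  96.  ]
lidA [ 494.23 -195.5    60.  ]
lidB [ 493.65 -194.59   60.  ]
rot 180 [527.42 101.55  60.71] 0.17
rotA 180 [527.21 100.75  60.66] 0.14
rotB 180 [528.43 101.37  60.72] 0.14
lidA ((315.24530029296875, 231.53939819335938), (29.25271224975586, 30.04359245300293), 93.0295639038086) [ 494.2 -195.1   60. ]
lidB ((313.23760986328125, 232.19175720214844), (29.848676681518555, 30.1555118560791), 106.55229187011719) [ 493.85 -194.48   60.  ]
lid ((313.52960205078125, 232.17633056640625), (29.79444694519043, 31.032350540161133), 86.47151184082031) [ 493.68 -195.19   60.  ]
```

Rotor axis ≈ (528.1, 101.2), with the seal circle fitting to 0.15 mm in three views. Lid ≈ (494.0, -194.8). Next I grasp the knob, closing in two perpendicular orientations so it centres in the jaws.

Run:
```python
from h import *
print(env.tips_ahead)
xy=(494.0,-194.8); q1=np.arctan2(xy[1],xy[0])-.02
env.reach([*xy,215],down(q1+np.pi/2+.75)); set_gripper(60)
print(env.move_l([*xy,112],rate=120,f_stop=6)); 
set_gripper(25); print(st()["width"]); set_gripper(44)
env.reach([*xy,112],down(q1+np.pi/2+2.32))
s=st();print(s["time_s"],s["tool_pos"],s["qpos"].round(3))
set_gripper(25); env.hold(.2); s=st(); print(s["time_s"],s["width"],s["force"],s["wrist_torque"])
im=viewer.camera("wrist"); cv2.imwrite("pics/grip.png",im)
```

```text
80.0
False
33.521071440789235
17.9917 [ 493.96065423 -194.79592569  111.96987412] [-0.398  0.587  1.934  0.     0.621 -2.321]
18.525 33.97829165145234 [ 0.14561522  0.02907435 -0.45898653] [-0.00276295  0.04932315 -0.03259503]
```

View pics/grip.png

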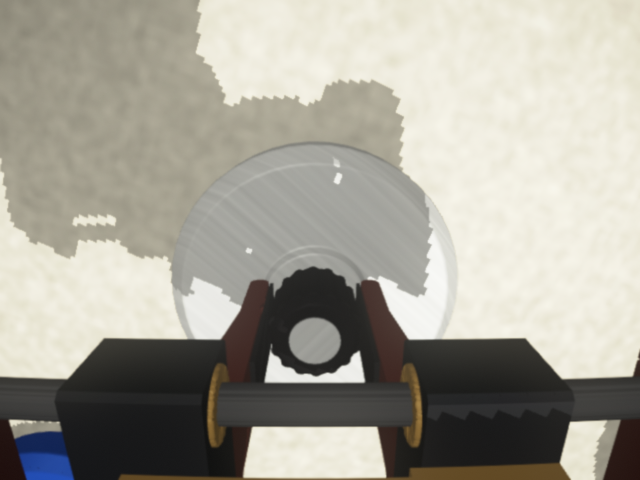

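The knob is centred between the pads (cap at (315,341)). I'll lift and go over the post.

Run:
```python
from h import *
xy=(494.0,-194.8)
env.move_l([*xy,240],rate=120); env.hold(.2); s=st();print(s["width"],s["force"])
c=(528.1,101.2); q1=np.arctan2(c[1],c[0])-.02
env.reach([*c,240],down(q1+np.pi/2+2.32)); env.move_l([*c,214],rate=60); env.hold(.3)
s=st();print(s["time_s"],s["tool_pos"],s["qpos"].round(3),s["force"],s["wrist_torque"],s["width"])
cv2.imwrite("pics/over_side.png",viewer.camera("side")[150:330,200:440].repeat(3,0).repeat(3,1))
print(env.move_l([*c,198],rate=12,f_stop=4))
s=st();print(s["time_s"],s["tool_pos"],s["force"],s["wrist_torque"])
```

```text
33.4575760223552 [ 0.15972682  0.16946427 -3.00054942]
22.0167 [528.26584054 101.28932002 214.30574677] [ 0.167  0.42   1.885 -0.     0.836 -2.322] [ 0.10080212  0.11186715 -2.99849166] [ 0.09521509  0.07783801 -0.01942822] 33.49233871778691
True
23.1167 [528.10305037 101.17434177 200.06505146] [ 0.26675813 -0.32639389  4.26090241] [0.09723019 0.0188479  0.05503339]
```

View pics/over_side.png

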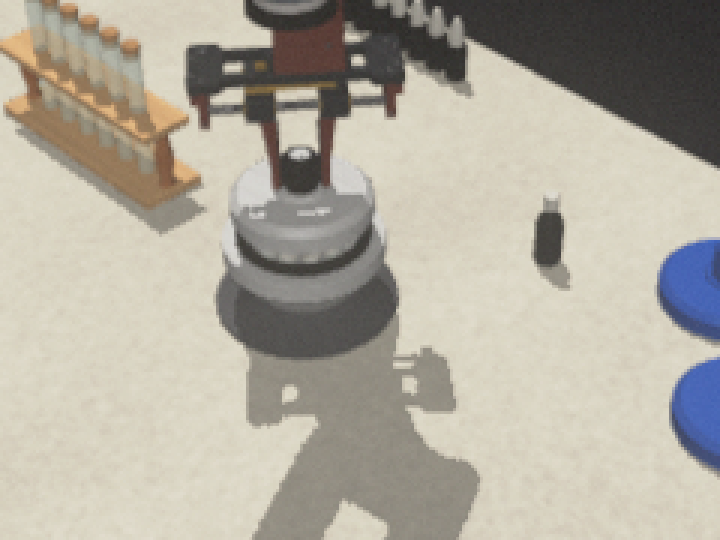

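Contact at TCP z≈200 (lid at about 88–89 mm, on the pins), with near-zero lateral force. Now I turn it slowly clockwise under ~5 N.

```bash
cat >> h.py <<'E'
C=np.array([528.1,101.2]); YAW0=np.arctan2(C[1],C[0])-.02+np.pi/2+2.32; W0=3.0
def show(tag,zc,yaw,s): print(tag,"t%.2f zc%.2f yaw%.3f z%.2f F%s Tz%.3f q6 %.2f w%.1f"%(s["time_s"],zc,YAW0-yaw,s["tool_pos"][2],np.round(s["force"]+[0,0,W0],1),s["wrist_torque"][2],s["qpos"][5],s["width"]))
E
python3 - <<'E'
from h import *
zc=st()["tool_pos"][2]; yaw=YAW0
env.hold(.2); show("start",zc,yaw,st())
for i in range(45):
    if i: yaw-=.05
    env.reach([*C,zc],down(yaw)); s=st(); show(i,zc,yaw,s)
    F=s["force"][2]+W0; z=s["tool_pos"][2]; T=abs(s["wrist_torque"][2])
    if z<198.6 or T>.2 or F>14: break
    zc=max(zc-np.clip(.08*(5-F),-.5,.5),196.5)
    if i==2 : pass
    if s["time_s"]>45: break
E
```

```text
start t23.32 zc200.07 yaw0.000 z199.98 F[ 1.2 -0.4  8.5] Tz0.046 q6 -2.32 w33.4
0 t23.57 zc200.07 yaw0.000 z200.13 F[0.1 0.2 6.6] Tz0.035 q6 -2.32 w33.7
1 t23.82 zc200.19 yaw0.050 z200.46 F[-0.7  0.2  8.9] Tz0.057 q6 -2.27 w33.7
2 t24.07 zc200.51 yaw0.100 z200.63 F[1.3 0.  7.1] Tz-0.056 q6 -2.22 w33.3
3 t24.32 zc200.68 yaw0.150 z200.71 F[0.2 0.2 7. ] Tz-0.017 q6 -2.17 w33.4
4 t24.57 zc200.84 yaw0.200 z200.78 F[-0.3 -0.5  7.2] Tz0.029 q6 -2.12 w33.6
5 t24.82 zc201.01 yaw0.250 z200.80 F[ 0.4 -0.1  4.3] Tz0.027 q6 -2.07 w33.6
6 t25.07 zc200.95 yaw0.300 z200.83 F[ 0.6 -0.1  4.4] Tz-0.016 q6 -2.02 w33.4
7 t25.32 zc200.90 yaw0.350 z200.79 F[0.3 0.7 3.9] Tz-0.002 q6 -1.97 w33.7
8 t25.57 zc200.81 yaw0.400 z200.82 F[0.2 0.6 5. ] Tz-0.019 q6 -1.92 w33.5
9 t25.82 zc200.81 yaw0.450 z200.82 F[-0.5 -0.   5. ] Tz0.002 q6 -1.87 w33.4
10 t26.07 zc200.81 yaw0.500 z200.81 F[-0.3 -0.2  5.5] Tz-0.003 q6 -1.82 w33.6
11 t26.32 zc200.85 yaw0.550 z200.81 F[1.4 0.7 4.4] Tz0.022 q6 -1.77 w33.5
12 t26.57 zc200.81 yaw0.600 z200.79 F[-0.6 -0.3  5.3] Tz-0.068 q6 -1.72 w33.5
13 t26.82 zc200.83 yaw0.650 z200.84 F[0.
[... 1264 characters left out ...]
30 t31.07 zc200.79 yaw1.500 z200.71 F[-0.5  0.6  3.7] Tz0.009 q6 -0.82 w33.2
31 t31.32 zc200.69 yaw1.550 z200.54 F[-0.7  0.1  3.2] Tz-0.069 q6 -0.77 w33.8
32 t31.57 zc200.54 yaw1.600 z200.34 F[-1.   1.   1.3] Tz-0.035 q6 -0.72 w33.7
33 t31.82 zc200.25 yaw1.650 z200.05 F[-0.1 -0.5  0.8] Tz-0.063 q6 -0.67 w33.2
34 t32.07 zc199.91 yaw1.700 z199.81 F[-0.3 -0.2  1.4] Tz-0.000 q6 -0.62 w33.6
35 t32.32 zc199.62 yaw1.750 z199.61 F[-0.4 -0.4  1. ] Tz-0.008 q6 -0.57 w33.6
36 t32.57 zc199.30 yaw1.800 z199.30 F[-1.1 -1.7 -0. ] Tz-0.011 q6 -0.52 w33.6
37 t32.82 zc198.90 yaw1.850 z198.89 F[-0.1 -0.9  0.1] Tz-0.008 q6 -0.47 w33.6
38 t33.07 zc198.51 yaw1.900 z198.52 F[-0.4 -0.3  0.4] Tz-0.003 q6 -0.42 w33.6
```

The lid began sinking at about 1.55 rad of turn, and at 1.90 rad the force is near zero. I'll lower it here gently without turning.

Run:
```python
from h import *
zc=198.5; yaw=YAW0-1.9
for i in range(10):
    zc-=.4
    env.reach([*C,zc],down(yaw)); s=st(); show(i,zc,yaw,s)
    F=s["force"][2]+W0
    if F>6 or zc<196: break
```

```text
0 t33.32 zc198.10 yaw1.900 z198.09 F[ 0.2  0.2 -0.3] Tz-0.025 q6 -0.42 w33.5
1 t33.57 zc197.70 yaw1.900 z197.87 F[-0.5 -0.3  2.8] Tz-0.007 q6 -0.42 w33.4
2 t33.82 zc197.30 yaw1.900 z197.40 F[-0.7 -0.7  2.5] Tz0.050 q6 -0.42 w33.8
3 t34.07 zc196.90 yaw1.900 z196.98 F[-0.9 -1.2  4.3] Tz0.020 q6 -0.42 w33.5
4 t34.32 zc196.50 yaw1.900 z196.58 F[-0.6 -0.3  2.9] Tz-0.043 q6 -0.42 w34.0
5 t34.57 zc196.10 yaw1.900 z196.16 F[0.3 0.2 5. ] Tz0.038 q6 -0.42 w33.9
6 t34.82 zc195.70 yaw1.900 z195.75 F[0.6 0.3 4.6] Tz-0.011 q6 -0.42 w33.2
```

It's over the pins and resting on the seal: the force rises ~1 N/mm from 86 mm, as specified. Now I press down.

Run:
```python
from h import *
zc=195.7; yaw=YAW0-1.9
while zc>189.6:
    zc-=.6
    env.reach([*C,zc],down(yaw)); s=st(); show("p",zc,yaw,s)
    F=s["force"][2]+W0
    if F>15: break
```

```text
p t35.07 zc195.10 yaw1.900 z195.17 F[0.1 0.1 5.7] Tz-0.009 q6 -0.42 w33.4
p t35.32 zc194.50 yaw1.900 z194.57 F[0.3 0.4 5.2] Tz0.002 q6 -0.42 w33.4
p t35.57 zc193.90 yaw1.900 z193.96 F[ 0.7 -0.4  6.4] Tz-0.024 q6 -0.42 w33.3
p t35.82 zc193.30 yaw1.900 z193.36 F[ 1.2 -0.1  7.1] Tz-0.026 q6 -0.42 w33.5
p t36.07 zc192.70 yaw1.900 z192.75 F[ 0.5 -0.3  6.8] Tz0.013 q6 -0.42 w33.8
p t36.32 zc192.10 yaw1.900 z192.14 F[-0.6  0.3  6.5] Tz-0.001 q6 -0.42 w33.2
p t36.57 zc191.50 yaw1.900 z191.59 F[ 0.9 -0.1  9. ] Tz0.017 q6 -0.42 w33.5
p t36.82 zc190.90 yaw1.900 z191.07 F[0.4 0.3 9.7] Tz-0.015 q6 -0.42 w33.8
p t37.07 zc190.30 yaw1.900 z190.49 F[-0.9 -0.1 10.1] Tz-0.036 q6 -0.42 w33.5
p t37.32 zc189.70 yaw1.900 z189.96 F[-0.2  0.3 10.2] Tz-0.004 q6 -0.42 w33.7
p t37.57 zc189.10 yaw1.900 z189.40 F[ 0.2 -0.1 10.8] Tz-0.001 q6 -0.42 w33.6
```

Run:
```python
from h import *
zc=189.1; yaw=YAW0-1.9; Tp=0
for i in range(28):
    yaw-=.05
    env.reach([*C,zc],down(yaw)); s=st(); show(i,zc,yaw,s)
    T=abs(s["wrist_torque"][2])
    if T>.15 or s["force"][2]+W0>22 or s["qpos"][5]>1.0: break
```

```text
0 t37.82 zc189.10 yaw1.950 z189.46 F[-0.  -0.8 11.2] Tz-0.138 q6 -0.37 w33.4
1 t38.07 zc189.10 yaw2.000 z189.45 F[ 0.6 -0.8 10.4] Tz-0.118 q6 -0.32 w33.5
2 t38.32 zc189.10 yaw2.050 z189.47 F[-0.1 -0.7 12. ] Tz-0.115 q6 -0.27 w33.4
3 t38.57 zc189.10 yaw2.100 z189.52 F[ 0.4 -0.4 11.9] Tz-0.143 q6 -0.22 w33.2
4 t38.82 zc189.10 yaw2.150 z189.46 F[ 0.3 -0.5  9.9] Tz-0.157 q6 -0.17 w33.5
```

The torque of ~0.13 Nm is steady seal friction. I'll ease the pressure slightly and keep turning, with the threshold just below the rotor's slip torque.

Run:
```python
from h import *
zc=189.7; yaw=YAW0-2.15
for i in range(28):
    yaw-=.04
    env.reach([*C,zc],down(yaw)); s=st(); show(i,zc,yaw,s)
    T=abs(s["wrist_torque"][2])
    if T>.2 or s["force"][2]+W0>22 or s["qpos"][5]>1.0: break
env.hold(.1); show("end",zc,yaw,st())
```

```text
0 t39.07 zc189.70 yaw2.190 z190.05 F[ 0.1 -1.1 10. ] Tz-0.046 q6 -0.13 w33.6
1 t39.32 zc189.70 yaw2.230 z190.03 F[-0.4 -0.5  9.6] Tz-0.114 q6 -0.09 w33.4
2 t39.57 zc189.70 yaw2.270 z190.00 F[0.7 0.2 9.6] Tz-0.120 q6 -0.05 w33.3
3 t39.82 zc189.70 yaw2.310 z190.02 F[ 0.1 -0.1 10.1] Tz-0.117 q6 -0.01 w33.3
4 t40.07 zc189.70 yaw2.350 z190.01 F[-0.2 -0.6 10.6] Tz-0.093 q6 0.03 w33.4
5 t40.32 zc189.70 yaw2.390 z190.03 F[-0.8  0.6 10.1] Tz-0.042 q6 0.07 w33.6
6 t40.57 zc189.70 yaw2.430 z190.01 F[0.  0.1 9.8] Tz-0.119 q6 0.11 w33.3
7 t40.82 zc189.70 yaw2.470 z190.01 F[ 0.  -0.2 10.1] Tz-0.111 q6 0.15 w33.8
8 t41.07 zc189.70 yaw2.510 z189.99 F[-0.5  0.5  9.5] Tz-0.109 q6 0.19 w33.7
9 t41.32 zc189.70 yaw2.550 z190.00 F[ 0.7  0.6 10. ] Tz-0.110 q6 0.23 w33.0
10 t41.57 zc189.70 yaw2.590 z190.03 F[ 0.9 -0.6 11.2] Tz-0.160 q6 0.27 w33.7
11 t41.82 zc189.70 yaw2.630 z190.00 F[ 0.5 -1.4 10.2] Tz-0.127 q6 0.31 w33.3
12 t42.07 zc189.70 yaw2.670 z190.01 F[-0.3  0.7  9.5] Tz-0.144 q6 0.35 w33.8
13 t42.32 zc189.70 yaw2.710 z190.02 F[ 0.4  0.1 10.5] Tz-0.142 q6 0.39 w33.5
14 t42.57 zc189.70 yaw2.750 z190.0
[... 409 characters left out ...]
4 q6 0.63 w33.5
20 t44.07 zc189.70 yaw2.990 z189.97 F[-0.7 -0.6 10.6] Tz0.125 q6 0.67 w33.7
21 t44.32 zc189.70 yaw3.030 z189.98 F[-0.5 -0.1 10.7] Tz0.118 q6 0.71 w33.5
22 t44.57 zc189.70 yaw3.070 z190.00 F[-0.9  0.3 11.5] Tz0.115 q6 0.75 w33.3
23 t44.82 zc189.70 yaw3.110 z189.99 F[-0.7  0.2 10.3] Tz0.072 q6 0.79 w33.1
24 t45.07 zc189.70 yaw3.150 z189.98 F[-1.3  0.2 10.9] Tz0.089 q6 0.83 w33.8
25 t45.32 zc189.70 yaw3.190 z189.99 F[-1.2  0.8 10.8] Tz0.114 q6 0.87 w33.5
26 t45.57 zc189.70 yaw3.230 z189.98 F[-0.5  0.7 11. ] Tz0.102 q6 0.91 w33.3
27 t45.82 zc189.70 yaw3.270 z189.97 F[-0.2 -0.2 11. ] Tz0.081 q6 0.95 w33.4
end t45.92 zc189.70 yaw3.270 z189.95 F[-0.7 -0.7 10.3] Tz0.116 q6 0.95 w33.4
```

The sign of the torque changed near 2.87 rad, about 55° past the slot, and turning continued without a clear stop. Before going on I'll check whether the knob slipped in the pads, using the lid's brushed grain in the wrist picture.

Run:
```python
from h import *
s=st(); im=viewer.camera("wrist"); cv2.imwrite("pics/turned.png",im); show("now",0,YAW0,s); print(s["wrist_torque"])
```

```text
now t45.92 zc0.00 yaw0.000 z189.95 F[-0.7 -0.7 10.3] Tz0.116 q6 0.95 w33.4
[-0.09109894  0.23519172  0.1158858 ]
```

View pics/turned.png

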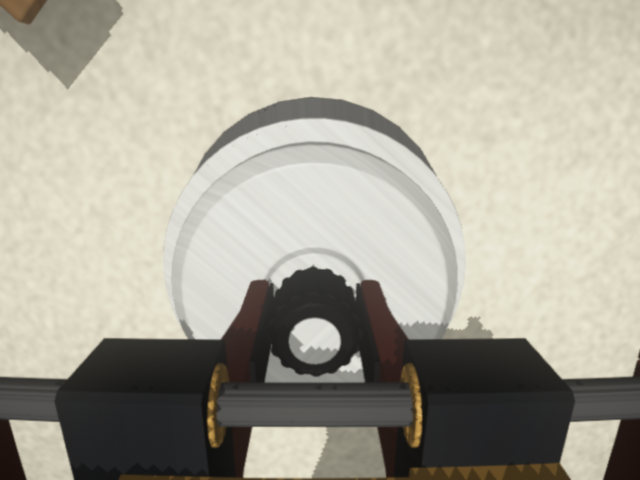

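```bash
cat >> h.py <<'E'
def grain(f,s,zplane,box,tag):
    """rectify a patch of a horizontal plane, in tool axes about tool axis; return grain angle (deg, in tool frame, mod 180)"""
    Rm=R.from_quat(s["orientation"]).as_matrix(); S=.25
    xs=np.arange(box[0],box[1],S); ys=np.arange(box[2],box[3],S); X,Y=np.meshgrid(xs,ys)
    P=s["tool_pos"]+X.ravel()[:,None]*Rm[:,0]+Y.ravel()[:,None]*Rm[:,1]; P[:,2]=zplane
    uv=w2px("wrist",P,s).astype(np.float32).reshape(*X.shape,2)
    g=cv2.cvtColor(cv2.imread(f),cv2.COLOR_BGR2GRAY)
    p=cv2.remap(g,uv[...,0],uv[...,1],cv2.INTER_CUBIC).astype(np.float32); cv2.imwrite(f"pics/rect_{tag}.png",cv2.convertScaleAbs(cv2.resize(p,None,fx=3,fy=3),alpha=1))
    h=p-cv2.GaussianBlur(p,(0,0),10); h=cv2.GaussianBlur(h,(0,0),2); h=np.clip(h,-6,6)
    gx=cv2.Sobel(h,cv2.CV_32F,1,0);gy=cv2.Sobel(h,cv2.CV_32F,0,1)
    k=12; gx=gx[k:-k,k:-k];gy=gy[k:-k,k:-k]
    a=.5*np.arctan2(2*(gx*gy).sum(),(gx**2-gy**2).sum()); coh=np.hypot(2*(gx*gy).sum(),(gx**2-gy**2).sum())/(gx**2+gy**2).sum()
    return np.degrees(a)+90,coh
E
python3 - <<'E'
from h import *
import types
# grip-time pose
s0=dict(tool_pos=np.array([493.96,-194.80,111.97]))
q1=np.arctan2(-194.8,494.0)-.02; s0["orientation"]=down(q1+np.pi/2+2.32)
s1=st()
for b in ((28,55,-25,25),(28,50,-15,25),(28,50,-25,5)):
    print(grain("pics/grip.png",s0,20,b,"g0"),grain("pics/turned.png",s1,s1["tool_pos"][2]-112+20,b,"g1"))
print(grain("pics/turned.png",s1,76.5,(66.5,72.5,-20,20),"rim"))
E
python3 -c "
import cv2,numpy as np
a=cv2.imread('pics/grip.png')[130:320,160:470];b=cv2.imread('pics/turned.png')[130:320,160:470]
cv2.imwrite('pics/gr.png',cv2.resize(np.hstack([a,b]),None,fx=1.25,fy=1.25))"
```

```text
(np.float32(155.32666), np.float32(0.28315365)) (np.float32(131.41612), np.float32(0.87671703))
(np.float32(131.29251), np.float32(0.88294274)) (np.float32(132.63373), np.float32(0.96015215))
(np.float32(132.67358), np.float32(0.970935)) (np.float32(132.5785), np.float32(0.9703098))
(np.float32(90.0), np.float32(nan))h.py:37: RuntimeWarning: invalid value encountered in scalar divide
  a=.5*np.arctan2(2*(gx*gy).sum(),(gx**2-gy**2).sum()); coh=np.hypot(2*(gx*gy).sum(),(gx**2-gy**2).sum())/(gx**2+gy**2).sum()
```

View pics/gr.png

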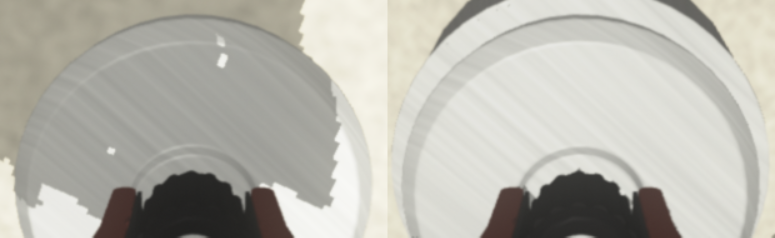

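The grain relative to the jaws is unchanged (132.6° both times), so there was no knob slip. Next I'll check whether the rotor itself turned, from the grain of its rim.

```bash
cat >> h.py <<'E'
def rimgrain(f,s,c,tag,r0=66.,r1=71.,z=76.5,az=None):
    """grain direction (world deg mod 180) from rotor rim annulus; per-azimuth structure tensor"""
    S=.3; n=int(150/S); xs=np.linspace(-75,75,n); X,Y=np.meshgrid(xs,xs)
    P=np.c_[c[0]+X.ravel(),c[1]+Y.ravel(),np.full(X.size,z)]
    uv=w2px("wrist",P,s).astype(np.float32).reshape(n,n,2)
    g=cv2.cvtColor(cv2.imread(f),cv2.COLOR_BGR2GRAY)
    p=cv2.remap(g,uv[...,0],uv[...,1],cv2.INTER_CUBIC).astype(np.float32); cv2.imwrite(f"pics/rim_{tag}.png",p)
    h=p-cv2.GaussianBlur(p,(0,0),6); h=cv2.GaussianBlur(h,(0,0),1.5)
    gx=cv2.Sobel(h,cv2.CV_32F,1,0);gy=cv2.Sobel(h,cv2.CV_32F,0,1)
    r=np.hypot(X,Y); m=(r>r0)&(r<r1)&(np.hypot(gx,gy)<25)&(p>120)
    out=[]
    A=np.degrees(np.arctan2(Y,X))
    for a in range(-180,180,15):
        k=m&(A>=a)&(A<a+15)
        if k.sum()<200: continue
        x=gx[k];y=gy[k];sxy=2*(x*y).sum();sd=(x*x-y*y).sum()
        out.append((a+7,round(float(np.degrees(.5*np.arctan2(sxy,sd))+90)%180,1),round(float(np.hypot(sxy,sd)/(x*x+y*y).sum()),2),int(k.sum())))
    return out
E
python3 - <<'E'
from h import *
import pickle
for n in ("rot","rotA","rotB"):
    print(n,[o[:3] for o in rimgrain(f"pics/w_{n}.png",pickle.load(open(f"pics/w_{n}.pkl","rb")),(528,101.2),n)])
print("now",[o[:3] for o in rimgrain("pics/turned.png",st(),(528,101.2),"now")])
ims=[cv2.imread(f"pics/rim_{n}.png") for n in ("rotA","now")]
cv2.imwrite("pics/rims.png",cv2.resize(np.hstack(ims),(800,400)))
E
```

```text
rot [(-173, 98.2, 0.95), (-158, 111.9, 0.99), (-143, 124.1, 0.89), (-128, 137.1, 0.81), (-113, 153.1, 0.8), (-98, 170.5, 0.32), (-83, 7.0, 0.94), (-68, 47.6, 0.56), (-53, 37.1, 0.78), (-38, 54.5, 0.82), (-23, 69.5, 0.94), (-8, 86.1, 0.94), (7, 102.7, 0.95), (22, 113.8, 0.99), (37, 120.8, 0.96), (52, 138.7, 0.85), (67, 152.9, 0.88), (82, 167.6, 0.81), (97, 5.6, 0.69), (112, 22.5, 0.73), (127, 39.1, 0.69), (142, 55.0, 0.88), (157, 74.3, 0.66), (172, 105.9, 0.8)]
rotA [(-173, 97.0, 0.92), (-158, 171.8, 0.38), (-143, 122.0, 0.94), (-128, 131.1, 0.88), (-113, 156.7, 0.24), (-98, 173.9, 0.84), (-83, 3.5, 0.85), (-68, 26.0, 0.59), (-53, 36.1, 0.69), (-38, 52.8, 0.76), (-23, 67.5, 0.94), (-8, 83.0, 0.95), (7, 100.0, 0.95), (22, 112.9, 0.96), (37, 126.9, 0.98), (52, 142.4, 0.92), (67, 157.5, 0.93), (82, 172.2, 0.91), (97, 7.7, 0.85), (112, 23.0, 0.76), (127, 46.0, 0.67), (142, 55.2, 0.9), (157, 72.8, 0.82), (172, 87.3, 0.9)]
rotB [(-173, 97.1, 0.97), (-158, 102.3, 0.64), (-143, 126.7, 0.97), (-128, 141.3, 0.93), (-113, 167.3, 0.45), (-98, 175.8, 0.83), (-83, 5.9, 0.83), (-68, 24.6, 0.65), (-53, 42.2, 0.64), (-38, 58.1, 0.75), (-23, 69.5, 0.92), (-8, 86.0, 0.94), (7, 102.3, 0.94), (22, 112.8, 0.98), (37, 123.9, 0.98), (52, 141.8, 0.88), (67, 146.6, 0.89), (82, 133.0, 0.37), (97, 168.7, 0.32), (112, 22.0, 0.58), (127, 38.0, 0.75), (142, 51.1, 0.89), (157, 70.4, 0.83), (172, 81.8, 0.92)]
now [(-68, 131.5, 0.15), (-53, 48.8, 0.92), (-38, 59.7, 0.94), (-23, 73.7, 0.96), (-8, 90.3, 0.98), (7, 98.3, 0.99), (22, 107.9, 0.95), (37, 124.4, 0.93), (52, 143.1, 0.9), (67, 154.6, 0.85), (82, 171.4, 0.85), (97, 175.3, 0.35), (112, 21.1, 0.67), (127, 32.5, 0.84), (142, 45.2, 0.86), (157, 63.7, 0.72)][ WARN:0@0.745] global loadsave.cpp:1063 imwrite_ Unsupported depth image for selected encoder is fallbacked to CV_8U.
```

View pics/rims.png

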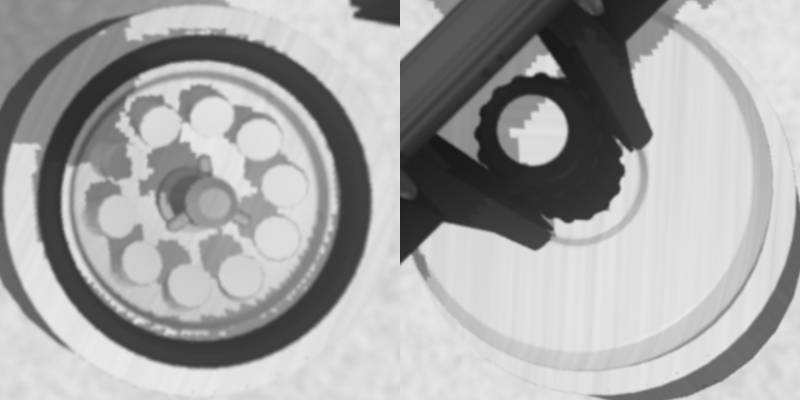

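```bash
cat >> h.py <<'E'
def polar_grain(f,s,c,r0=67.,r1=72.,z=76.5,n="wrist"):
    dr=.25; rs=np.arange(r0-1,r1+1,dr); th=np.radians(np.arange(0,360,.25)); RR,TH=np.meshgrid(rs,th,indexing="ij")
    P=np.c_[c[0]+(RR*np.cos(TH)).ravel(),c[1]+(RR*np.sin(TH)).ravel(),np.full(RR.size,z)]
    uv=w2px(n,P,s).astype(np.float32).reshape(*RR.shape,2)
    g=cv2.cvtColor(cv2.imread(f),cv2.COLOR_BGR2GRAY)
    p=cv2.remap(g,uv[...,0],uv[...,1],cv2.INTER_CUBIC).astype(np.float32)
    h=p-cv2.blur(p,(61,1)); h=cv2.GaussianBlur(h,(0,0),1.5)
    gr=np.gradient(h,dr,axis=0); gt=np.gradient(h,np.radians(.25),axis=1)/RR
    k=slice(4,-4); gx=gr*np.cos(TH)-gt*np.sin(TH); gy=gr*np.sin(TH)+gt*np.cos(TH)
    out=[]
    for a in range(0,1440,80):
        sl=(k,slice(a,a+80)); x=gx[sl];y=gy[sl]; pp=p[sl]; sxy=2*(x*y).sum();sd=(x*x-y*y).sum(); e=(x*x+y*y)
        out.append((a//4+10,int(np.degrees(.5*np.arctan2(sxy,sd))+90)%180,round(float(np.hypot(sxy,sd)/e.sum()),2),round(float(e.mean()),1),int(pp.min())))
    return p,out
E
python3 - <<'E'
from h import *
import pickle
I=[]
for n in ("rot","rotA","rotB","now"):
    s=st() if n=="now" else pickle.load(open(f"pics/w_{n}.pkl","rb"))
    p,o=polar_grain("pics/turned.png" if n=="now" else f"pics/w_{n}.png",s,(528,101.2)); I.append(p)
    print(n,[x for x in o if x[2]>.3 and x[4]>130 and x[3]<200])
J=[cv2.resize(cv2.convertScaleAbs(np.clip((p-cv2.blur(p,(101,1)))*6+128,0,255)),(800,140)) for p in I]
cv2.imwrite("pics/polar.png",np.vstack(J))
E
```

```text
rot [(10, 115, 0.92, 3.4, 205), (30, 114, 0.83, 1.0, 205), (50, 113, 0.84, 5.7, 202), (70, 120, 0.75, 4.0, 205), (90, 116, 0.76, 3.8, 206), (110, 115, 0.95, 3.0, 209), (130, 115, 0.93, 2.7, 208), (150, 114, 0.94, 2.7, 210), (170, 115, 0.96, 4.0, 206), (190, 114, 0.78, 0.9, 208), (210, 113, 0.87, 1.1, 205), (230, 117, 0.95, 7.8, 203), (290, 94, 0.86, 72.2, 132), (310, 116, 0.84, 2.7, 202), (330, 116, 0.89, 1.3, 204), (350, 114, 0.93, 3.0, 206)]
rotA [(10, 116, 0.91, 3.1, 216), (30, 113, 0.85, 0.9, 215), (50, 114, 0.73, 4.6, 211), (70, 120, 0.48, 3.2, 212), (90, 126, 0.63, 2.3, 222), (110, 115, 0.93, 1.5, 225), (130, 113, 0.88, 1.0, 225), (150, 114, 0.92, 1.2, 224), (170, 115, 0.96, 3.6, 218), (190, 1, 0.96, 82.7, 141), (210, 2, 0.74, 5.6, 137), (230, 125, 0.64, 7.1, 136), (250, 94, 0.51, 97.2, 135), (270, 116, 0.87, 2.1, 208), (290, 115, 0.96, 4.6, 209), (310, 115, 0.95, 3.7, 210), (330, 114, 0.88, 1.6, 211), (350, 115, 0.92, 2.4, 215)]
rotB [(10, 116, 0.93, 3.8, 214), (30, 114, 0.85, 1.0, 212), (50, 115, 0.78, 6.2, 207), (70, 114, 0.74, 4.5, 204), (90, 107, 0.66, 4.6, 203), (110, 114, 0.91, 3.1, 207), (130, 115, 0.91, 2.3, 206), (150, 114, 0.9, 2.3, 209), (170, 116, 0.95, 3.8, 205), (190, 16, 0.53, 59.0, 139), (210, 20, 0.52, 10.8, 138), (230, 116, 0.64, 4.8, 136), (250, 101, 0.56, 83.9, 136), (270, 123, 0.61, 2.9, 206), (290, 116, 0.95, 4.6, 207), (310, 114, 0.95, 3.7, 209), (330, 114, 0.9, 1.6, 210), (350, 114, 0.94, 3.1, 214)]
now [(10, 92, 0.95, 2.1, 212), (30, 94, 0.98, 5.6, 213), (50, 94, 0.46, 3.7, 208), (70, 95, 0.39, 3.6, 211), (90, 92, 0.87, 3.4, 212), (130, 38, 0.74, 15.9, 189), (310, 48, 0.9, 35.3, 166), (330, 69, 0.91, 33.3, 172), (350, 88, 0.91, 8.7, 203)]
```

View pics/polar.png

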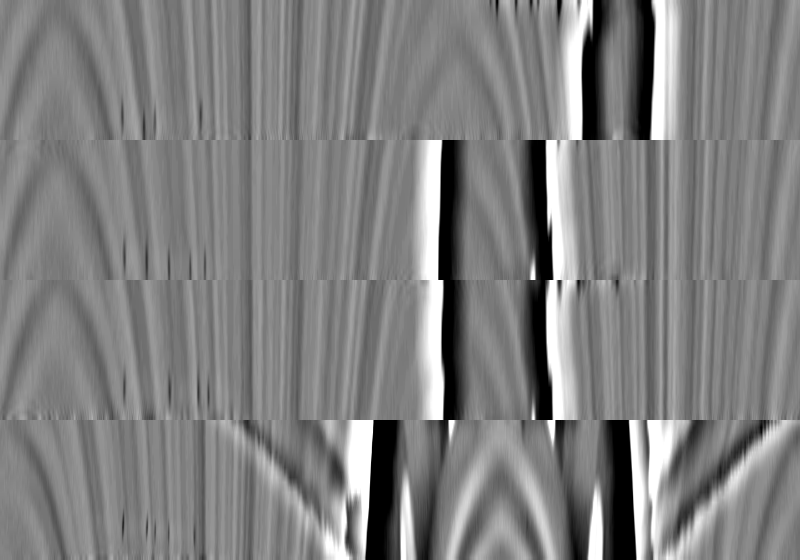

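The rotor rim's grain went from 115° to 92.5°, so the lid reached its stop near 2.88 rad and the rotor then turned along by 22.5°. The torque read after each step hid the stop. Relative to the rotor, the lid has turned 78.5 − 22.5 = 56°, so it's at the stop. I'll turn no further: ease up into the notch and test.

Run:
```python
from h import *
zc=189.7; yaw=YAW0-3.27
while zc<196:
    zc+=.5
    env.reach([*C,zc],down(yaw)); s=st(); show("u",zc,yaw,s)
    if s["force"][2]+W0<-3: break
```

```text
u t46.22 zc190.20 yaw3.270 z190.25 F[-0.4  0.1  8.3] Tz0.154 q6 0.95 w33.5
u t46.47 zc190.70 yaw3.270 z190.65 F[-0.4  0.2  6.7] Tz0.152 q6 0.95 w33.4
u t46.72 zc191.20 yaw3.270 z191.17 F[-0.1  0.8  5.9] Tz0.139 q6 0.95 w33.7
u t46.97 zc191.70 yaw3.270 z191.69 F[-0.   1.2  6.2] Tz0.168 q6 0.95 w33.5
u t47.22 zc192.20 yaw3.270 z192.24 F[0.5 0.2 5.9] Tz0.131 q6 0.95 w33.1
u t47.47 zc192.70 yaw3.270 z192.74 F[0.1 0.9 5.1] Tz0.148 q6 0.95 w33.4
u t47.72 zc193.20 yaw3.270 z193.22 F[-0.4  1.1  4.3] Tz0.100 q6 0.95 w33.6
u t47.97 zc193.70 yaw3.270 z193.67 F[0.6 1.  3.1] Tz0.206 q6 0.95 w33.5
u t48.22 zc194.20 yaw3.270 z193.79 F[ 1.3  1.3 -4.5] Tz0.184 q6 0.95 w33.3
```

The lid catches at TCP 193.7 (lid ≈ 81.6–81.9 mm) and resists an upward pull, so it's in the end notch. Now I'll release it and look.

Run:
```python
from h import *
import pickle
yaw=YAW0-3.27
env.reach([*C,193.5],down(yaw)); show("r",193.5,yaw,st())
set_gripper(60); env.hold(.2); show("open",193.5,yaw,st())
print(env.move_l([*C,300],rate=120))
q1=np.arctan2(C[1],C[0]); env.reach([*C,330],down(q1+np.pi/2)); env.hold(.25)
s=st(); im=viewer.camera("wrist"); cv2.imwrite("pics/w_fin.png",im); pickle.dump(s,open("pics/w_fin.pkl","wb"))
t=viewer.camera("top"); sd=viewer.camera("side"); cv2.imwrite("pics/top_fin.png",t); cv2.imwrite("pics/side_fin.png",sd)
p,o=polar_grain("pics/w_fin.png",s,(528,101.2)); print("rotor",[x[1] for x in o if x[2]>.8 and x[4]>130 and x[3]<10])
p,o=polar_grain("pics/w_fin.png",s,(528,101.2),30,50,81.5+22); print("lid",[x[1:4] for x in o])
print(s["time_s"],s["force"])
```

```text
r t48.47 zc193.50 yaw3.270 z193.65 F[0.2 1.4 2.1] Tz0.150 q6 0.95 w33.3
open t49.27 zc193.50 yaw3.270 z193.51 F[-0.4 -0.1  2.9] Tz0.032 q6 0.95 w59.7
False
rotor [94, 94, 94, 93, 94]
lid [(22, 0.05, 0.4), (91, 0.73, 1.4), (92, 0.9, 2.8), (93, 0.93, 4.2), (94, 0.97, 8.0), (94, 0.94, 3.4), (98, 0.76, 1.3), (97, 0.69, 1.2), (99, 0.55, 0.9), (85, 0.28, 0.5), (28, 0.57, 19.1), (49, 0.56, 36.9), (57, 0.31, 45.2), (53, 0.24, 47.2), (55, 0.44, 9.5), (94, 0.88, 2.8), (95, 0.85, 2.6), (100, 0.47, 0.7)]
51.4917 [-0.43580175  0.34593476 -0.86191291]
```

View pics/w_fin.png

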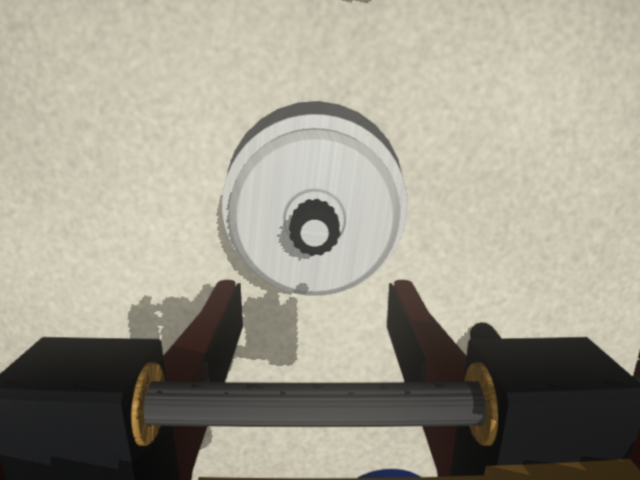

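View pics/side_fin.png

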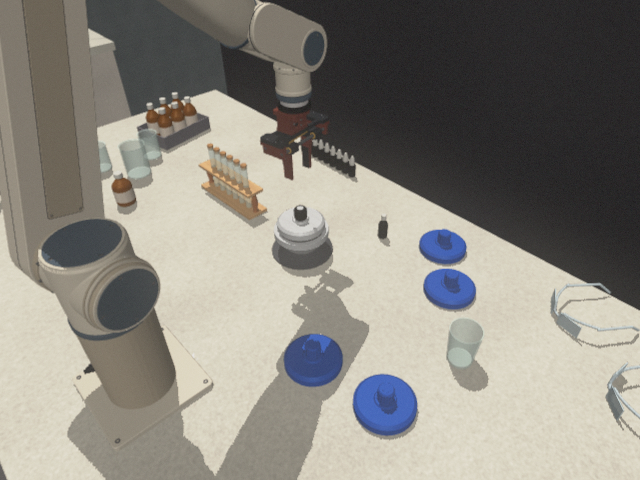

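Run:
```python
from h import *
import pickle
s=pickle.load(open("pics/w_fin.pkl","rb")); g=cv2.cvtColor(cv2.imread("pics/w_fin.png"),cv2.COLOR_BGR2GRAY)
m=(g<75).astype(np.uint8); m[:180]=0;m[262:]=0;m[:,:280]=0;m[:,350:]=0
cs,_=cv2.findContours(m,cv2.RETR_CCOMP,cv2.CHAIN_APPROX_NONE)
for c in cs:
    if 300<cv2.contourArea(c)<1200: e=cv2.fitEllipse(c); print(e,px2w("wrist",e[0],141.5,s).round(2))
im=cv2.imread("pics/w_fin.png"); t=np.linspace(0,2*np.pi,200)
for r,z in ((64,81.5),(21,109.5),(17,141.5)):
    q=w2px("wrist",np.c_[528.2+r*np.cos(t),101.2+r*np.sin(t),0*t+z],s); cv2.polylines(im,[np.round(q*8).astype(int)],True,(0,0,255),1,cv2.LINE_AA,3)
cv2.imwrite("pics/fin_ov.png",cv2.resize(im[90:310,200:430],None,fx=2.5,fy=2.5,interpolation=cv2.INTER_CUBIC))
b=cv2.imread("pics/side_fin.png")[190:270,260:350]; cv2.imwrite("pics/side_c.png",cv2.resize(b,None,fx=6,fy=6,interpolation=cv2.INTER_CUBIC))
```

```text
((314.2651062011719, 232.55548095703125), (29.52458953857422, 31.03182029724121), 89.5937728881836) [528.15 100.78 141.5 ]
```

View pics/fin_ov.png

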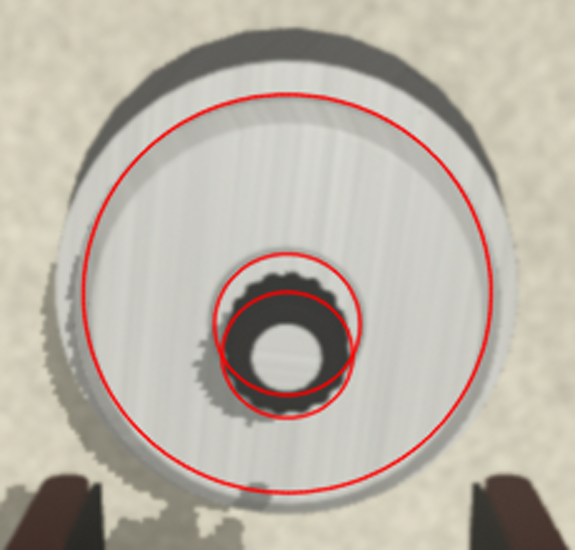

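View pics/side_c.png

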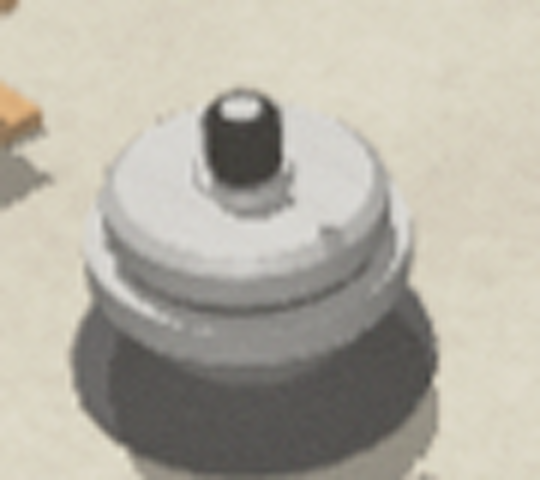

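The overlay circles for a lid at 81.5 mm, level and on the axis fit the rim, hub and knob. The bystanders haven't moved. I'll hand it in.

Run:
```python
from h import *
print(workorder.sign_off(), st()["time_s"])
```

```text
the job is handed in; nothing more can be done
the job is handed in; nothing more can be done
```

The lid is on the rotor and locked in its end notch, but I turned past the stop and dragged the rotor about 22° clockwise with it.

**What I did:** I gripped the silver lid by its black knob and set it over the post. Under about 5 N I turned it clockwise until it sank over the pins, at about 109° of turn. I pressed it to about 77.6 mm with about 11 N, turned it to the stop, eased it up into the notch and let go. I handed it in with the arm clear of everything; the last clock reading before that was 51.5 s.

**Last checks:**
- **Locked:** the lid stopped rising at about 81.7 mm, and a light upward pull of about 4.5 N did not lift it.
- **Seated and level:** after release, circles drawn for a level lid at 81.5 mm on the axis fit the picture. The knob was within 0.5 mm of the rotor axis.
- **Bystanders:** the rack, beaker and dropper bottle look unmoved in the side picture. I judged that by eye.

**What went wrong:** I only read the torque after each small step, so I missed the moment the lid reached the stop. For the last 0.4 rad or so the rotor gave way and turned along, so its 0.28 Nm limit was exceeded. The brushed grain of the rotor rim shows this. The knob did not slip in the fingers, and lid and rotor turned 56° relative to each other, which matches the stop. Recorded downward force stayed at or below 12 N.

**Disagreement:** early on, the top camera put the rotor centre 3–8 mm away from the wrist camera's fits. I used the wrist fits, and the lid went over the post with almost no sideways force.

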